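# Press the tube block home in the dry-block heater

## Robot

A 7-joint arm with a two-finger parallel gripper is mounted at the origin on the work surface. World frame = base frame: x ahead of the robot, y to its left, z up, the work surface at z = 0. Lengths are in m, angles in rad, forces in N, time in s.
With the tool pointing down it reaches from about 0.425 to 0.95 m from the base axis. Payload 4.7 kg.
Tool frame: the origin (TCP) lies between the finger pads; the fingertips stand 25 mm ahead of it and the grasp point (between the pads) lies 6 mm ahead of it; z points along the fingers, y is the line along which they close (so a half turn about z gives the same grasp; the last joint's range is limited). The gripper opens to 85 mm and grips with 20 to 120 N. Pads are 22 mm wide; open, the fingers measure 114 mm over their backs; the gripper's body (76 mm by 85 mm) begins 54 mm behind the grasp point. The pads swing forward as they close: fully open they stand 13 mm farther back than shut.
Start: joints at [-1.239, 0.469, -0.049, 1.532, 0.024, 1.141, -0.082], TCP at [0.238, 0.632, 0.256] pointing down, gripper open.
Joint ranges: [-2.59, 2.59], [-0.33, 1.99], [-1.39, 1.29], [0.1, 2.45], [-1.04, 4.18], [0.21, 1.99], [-2.66, 2.66]. Speed limits (rad/s): [2.57, 2.57, 3.14, 3.14, 3.14, 3.14, 3.14].

## Interface

Orientations are given as a 3x3 rotation matrix whose columns are the frame's x, y, z axes.
In Python, from rig import * gives the robot as it stands. Calls block until the motion is done:
- movep(position, orientation): joint-space move of the TCP to a pose.
- move_l(position, attitude=None, feed=0.15, until_force=None): straight line of the TCP; attitude=None keeps the orientation; feed is the mean speed in m/s. With until_force (N) it stops when the force on the tool has changed by that much, and returns True; else False.
- move_joints(angles): joint-space move.
- command_gripper(opening, newtons=None): finger opening in m; newtons is the grip in N (None keeps the last); returns when the fingers have stopped.
- sleep(seconds).
- inverse_kinematics(position, orientation): joint angles nearest the present ones, or None.
- sense(): the state.
- camera(name): name is "scene" or "side" or "wrist"; returns (picture, depth): 384x512x3 uint8, red, green, blue; 384x512 float32, m along the optical axis (not along the pixel's ray), 0 where there is no reading.
- camera_params(name): a dict with "K" (3x3 intrinsics, pixels), "position" and "rotation" of the camera in the world; the wrist camera has in their place "tool_from_camera" (4x4, takes a point from camera to tool coordinates, whose origin is the TCP and whose axes are the flange's). Camera axes: x right, y down, z forward; pixel columns grow to the right and rows downward; lengths in m; the calibration is good to about 2 mm. A picture is of the moment at which its call begins: read the wrist's pose just before it. camera_params takes no time and is no camera call.
A pose or a line that the arm cannot do raises Unreachable and nothing moves.
- finish_job(): hands the job in, once; it reports no verdict.
The state is a dict: "time_s": time; "joint_pos": joint angles; "qd": joint speeds; "joint_efforts": joint torques, N m; "position": TCP position; "tcp_rot": TCP orientation; "wrist_force": force on the tool from outside, world axes, zero at the start; "ft_torque": the same for the moment, N m; "finger_gap": finger opening in m.
Only numpy, scipy, OpenCV 4.12 (cv2) and the standard library are available. Lean on these libraries where they do the work, as an engineer would, in place of code of your own. Each camera call takes 0.05 s, during which the arm holds its last target. There are 200 camera calls.

## Task

Set the short rectangular tube block (four by two holes) into the empty well of the dry-block heater, where it first stands proud on the raised lifter plate; then press it down from above until it is fully home, its top flush with the heater's deck, and let go. Leave the long block and the round block where they stand.

Things in the scene. Friction and masses are not known exactly. Their poses are not given: they have to be found in the camera images.
- tube_block: The block to fit: plain aluminium, 64 mm long (x) by 44 wide (y) by 45 high, 4 by 2 dark tube holes in its top, 0.25 kg, loose on the bench; origin at the centre of its underside, z up. Fits either way round. Grip its upper part across the width: set on the raised plate it stands 22 mm proud of the deck. Pressing it home takes about 10 to 13 N; the plate has no spring and stays where it is pushed.
- well (a point): Centre of the empty well's mouth, level with the flat grey deck (85 mm high) of the white heater box, 180 by 224 mm; x along the well's long side, z up. Well 76 by 56 mm, mouth sloped out to 84 by 64 over the top 5 mm. In it a dark stiff lifter plate starts 23 mm below the deck and slides down 22 mm to its stop (block flush). The other well, 104 mm to +y, already holds a flush block.
- long_block: Not wanted: the same aluminium, but 100 mm long (its x) by 44 mm wide by 45 mm high with 6 by 2 holes. Origin: centre of its underside.
- round_block: Not wanted: a round aluminium block, 50 mm in diameter by 45 mm high with a ring of 6 holes. Origin: centre of its underside.

How it is judged:
By the outcome, as a careful person would: the job done as asked, in the order asked, and still so for the second after the job is handed in, with the robot touching nothing.
It also fails if it takes over 43 s, if anything falls off the work surface, if the arm or the gripper's body presses on something with over 40 N, if the wrist force passes 120 N, or if a joint passes its speed limit or range.

## Working session

There is one attempt and no reset: what is moved stays moved. The work goes in short steps, each a Python script; the robot and the scene stay as the last script left them, time stands still between calls to the robot, and variables do not carry over. Pictures are saved under pics/ and viewed, on a budget of 10 in all, crops included, one or two more only if the job needs it, and the job is handed in when it is done.

```bash
mkdir -p pics; ls; python3 - <<'E'
from rig import *
import cv2,numpy as np
s=sense();print(s["time_s"],s["position"],s["tcp_rot"])
for n in("scene","side"):
    p,d=camera(n);np.savez(f"{n}0.npz",p=p,d=d,**camera_params(n));cv2.imwrite(f"pics/{n}0.png",p[...,::-1])
    print(n,camera_params(n))
print(camera_params("wrist"))
E
```

```text
pics
0.0 [0.23809331 0.63103881 0.25525911] [[-9.35625005e-01  3.52994980e-01 -6.27893420e-04]
 [ 3.52995532e-01  9.35623188e-01 -1.84517650e-03]
 [-6.38663990e-05 -1.94803685e-03 -9.99998101e-01]]
scene {'K': array([[395.72867582,   0.        , 260.58959631],
       [  0.        , 395.72867582, 194.27211813],
       [  0.        ,   0.        ,   1.        ]]), 'position': array([1.02314834, 0.38594007, 0.49568088]), 'rotation': array([[-0.67906995,  0.41208044, -0.60749792],
       [ 0.7337788 ,  0.35760035, -0.57765964],
       [-0.02080077, -0.8380404 , -0.54521154]])}
side {'K': array([[375.38834264,   0.        , 255.44983495],
       [  0.        , 375.38834264, 188.16180094],
       [  0.        ,   0.        ,   1.        ]]), 'position': array([ 0.29522002, -0.69287481,  0.51670401]), 'rotation': array([[ 0.9289455 , -0.19017466,  0.31763793],
       [-0.36986667, -0.51402378,  0.77393682],
       [ 0.01609028, -0.83642881, -0.54783935]])}
{'K': array([[288.78645547,   0.        , 252.99362062],
       [  0.        , 288.78645547, 188.15571969],
       [  0.        ,   0.        ,   1.        ]]), 'tool_from_camera': array([[ 6.72694663e-04, -9.52242931e-01, -3.05340708e-01,
         7.80501640e-02],
       [ 9.99999685e-01,  7.68905747e-04, -1.94833537e-04,
        -4.13606726e-05],
       [ 4.20307084e-04, -3.05340481e-01,  9.52243149e-01,
        -1.18079455e-01],
       [ 0.00000000e+00,  0.00000000e+00,  0.00000000e+00,
         1.00000000e+00]])}
```

View pics/scene0.png

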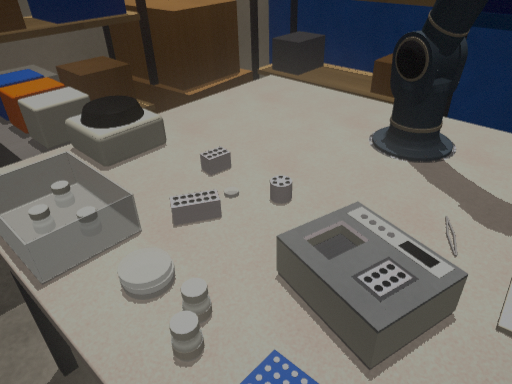

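View pics/side0.png

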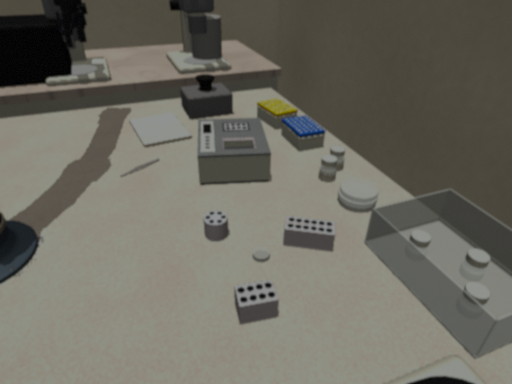

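The scene view shows the short block at (216,158), long block at (195,205), round block at (281,188), and the empty well at (335,240). In the side view the short block's top is at (256,292) and the well is at (238,144).

```bash
cat > h.py <<'E'
import numpy as np, cv2
from rig import *
def ray(uv,K,R,t,z):
    d=(R@np.linalg.solve(K,np.c_[np.atleast_2d(uv),np.ones(len(np.atleast_2d(uv)))].T)).T
    return t+d*((z-t[2])/d[:,2])[:,None]
def fixed(n,uv,z):
    c=camera_params(n);return ray(uv,c["K"],c["rotation"],c["position"],z)
def wristpose(s):
    c=camera_params("wrist");M=c["tool_from_camera"]
    return c["K"],s["tcp_rot"]@M[:3,:3],s["position"]+s["tcp_rot"]@M[:3,3]
def down(yaw):  # tool x axis at yaw, z down
    c,s=np.cos(yaw),np.sin(yaw);return np.array([[c,s,0],[s,-c,0],[0,0,-1.]])
def snap(name):
    s=sense();p,d=camera("wrist");K,R,t=wristpose(s)
    np.savez(name+".npz",p=p,d=d,K=K,R=R,t=t);cv2.imwrite(f"pics/{name}.png",p[...,::-1]);return p,d
E
python3 - <<'E'
from h import *
print(fixed("side",[(256,292)],.045),fixed("scene",[(215,153)],.045))
print("well",fixed("side",[(238,144)],.085),fixed("scene",[(308,236),(349,225),(369,241),(329,258)],.085))
print("oth",fixed("scene",[(384,278)],.085), "long",fixed("side",[(310,225)],.045),"round",fixed("side",[(216,219)],.045))
for yaw in np.arange(-3,3.2,.5):
  for P in([.38,-.25,.25],):
    print(yaw,inverse_kinematics(P,down(yaw)))
E
```

```text
[[ 0.45649008 -0.31075333  0.045     ]] [[ 0.45685025 -0.30628179  0.045     ]]
well [[0.57986197 0.12376231 0.085     ]] [[0.60644309 0.09407838 0.085     ]
 [0.53748085 0.12817899 0.085     ]
 [0.55242931 0.17460804 0.085     ]
 [0.6276246  0.14976414 0.085     ]]
oth [[0.61073671 0.23205489 0.085     ]] long [[ 0.62139812 -0.18948013  0.045     ]] round [[ 0.45116564 -0.10494205  0.045     ]]
-3.0 [-0.58901161  0.22333782  1.26431519  2.08323747 -0.25288691  1.00466748
  2.51811411]
-2.5 [ 0.83708328  0.13700979 -0.38005945  2.02198342  0.06052025  0.9931054
  2.63956747]
-2.0 None
-1.5 [-0.49942154  0.17510459  1.13007236  2.08123338 -0.18918876  0.99329514
 -2.34196407]
-1.0 [-0.49942154  0.17510459  1.13007236  2.08123338 -0.18918876  0.99329514
 -1.84196407]
-0.5 [-0.49942154  0.17510459  1.13007236  2.08123338 -0.18918876  0.99329514
 -1.34196407]
0.0 [-0.33019261  0.13481741  0.91519607  2.0764014  -0.12808686  0.98647868
 -0.91927663]
0.5 [-0.33019261  0.13481741  0.91519607  2.0764014  -0.12808686  0.98647868
 -0.41927663]
1.0 [-0.33019261  0.13481741  0.91519607  2.0764014  -0.12808686  0.98647868
  0.08072337]
1.5 [-0.58059705  0.21702866  1.25034331  2.08306714 -0.244843    1.00299396
  0.72535312]
2.0 [-0.59589908  0.22893856  1.27608735  2.08337396 -0.25997173  1.00619886
  1.24333856]
2.5 [-0.59585681  0.22890287  1.27601408  2.08337313 -0.25992673  1.00618896
  1.74328522]
3.0 [-0.5969157   0.22980212  1.27785336  2.08339388 -0.26105964  1.00643879
  2.24462804]
```

```bash
python3 - <<'E'
from h import *
q=fixed("side",[(236,291),(275,285)],.045);print(q, np.arctan2(*(q[1]-q[0])[[1,0]]))
movep([.58,.13,.25],down(2.74));print(sense()["time_s"],sense()["joint_pos"])
snap("well1")
movep([.457,-.308,.22],down(2.74));print(sense()["time_s"],sense()["joint_pos"])
snap("blk1")
a=cv2.imread("pics/well1.png");b=cv2.imread("pics/blk1.png")
cv2.imwrite("pics/both.png",cv2.resize(np.vstack([a,b]),None,fx=.78,fy=.78))
E
```

```text
[[ 0.4270669  -0.29729886  0.045     ]
 [ 0.4912291  -0.30818108  0.045     ]] -0.16800613115379756
2.275 [-0.50467325  0.34598883  0.27305354  1.75310715 -0.10596151  1.05678684
  0.97669128]
3.9917 [ 0.08296692  0.32916052  0.54161581  1.8962223  -0.20415122  0.97041666
  1.88869825]
```

View pics/both.png

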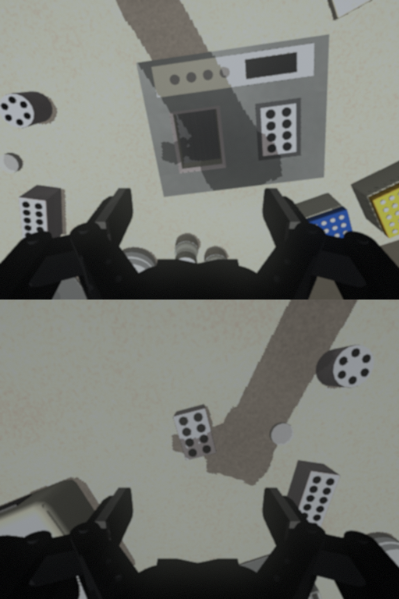

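The wrist view shows the empty well near (256,178) in the first frame and the short block near (250,170) in the second. I measure both from depth-segmented contours cast onto the known planes.

```bash
cat >> h.py <<'E'
def cloud(name):
    f=np.load(name+".npz");d=f["d"];v,u=np.indices(d.shape)
    P=np.stack([u,v,np.ones_like(u)],-1)@np.linalg.inv(f["K"]).T*d[...,None]
    return f,P@f["R"].T+f["t"],d>0
def rect(name,mask,seed,z):
    "component of mask nearest seed px -> min-area rectangle on plane z"
    f=np.load(name+".npz")
    m=cv2.morphologyEx(mask.astype(np.uint8),cv2.MORPH_OPEN,np.ones((3,3)))
    cs,_=cv2.findContours(m,cv2.RETR_EXTERNAL,cv2.CHAIN_APPROX_NONE)
    cs=[c for c in cs if cv2.contourArea(c)>300]
    c=max(cs,key=lambda c:cv2.pointPolygonTest(c,seed,True))
    W=ray(c[:,0,:].astype(float),f["K"],f["R"],f["t"],z)[:,:2]
    (cx,cy),(w,h),a=cv2.minAreaRect((W*1000).astype(np.float32))
    if w<h: w,h,a=h,w,a+90
    M=cv2.moments((W*1000).astype(np.float32).reshape(-1,1,2))
    print(name,"rect c",cx,cy,"size",w,h,"yaw",np.radians((a+90)%180-90),"centroid",M["m10"]/M["m00"],M["m01"]/M["m00"])
E
python3 - <<'E'
from h import *
f,P,ok=cloud("blk1");Z=P[...,2]
print("bench z",np.median(Z[ok&(Z<.02)]),"blk top z",np.median(Z[160:180,240:260]))
rect("blk1",ok&(Z>.038),(250,170),.045)
f,P,ok=cloud("well1");Z=P[...,2]
print("deck z",np.median(Z[120:140,300:320]),Z[220:235,260:300:10].mean(),"plate",np.median(Z[165:190,250:262]))
rect("well1",ok&(Z<.082),(256,178),.085)
rect("well1",ok&(Z<.0815)&(Z>.0),(256,178),.085)
rect("well1",ok&(Z<.07),(256,178),.062)
rect("well1",ok&(Z>.083),(300,130),.085)
print("reach",[inverse_kinematics([.57,.13,z],down(2.74)) for z in (.1,.3)])
E
```

```text
bench z 0.0007208755342736906 blk top z 0.04578911273302669
blk1 rect c 456.2008972167969 -310.157958984375 size 64.64988708496094 43.8021240234375 yaw -0.14065312191782642 centroid 456.0851573186054 -310.170109248215
deck z 0.08562002595977011 0.09058093975223931 plate 0.06265283471565147
well1 rect c 612.3568115234375 122.5885009765625 size 630.7089233398438 378.1782531738281 yaw 1.172230301214728 centroid 594.6829970478112 128.83747713350613
well1 rect c 583.1978759765625 130.80271911621094 size 76.3109359741211 57.71354675292969 yaw -0.2601626089931867 centroid 583.1423556590424 130.91523478990257
well1 rect c 620.8472900390625 119.40350341796875 size 681.9613037109375 408.9096374511719 yaw 1.172230301214728 centroid 601.737253052766 126.16029827324647
well1 rect c 583.4183959960938 184.55577087402344 size 224.57676696777344 180.5428009033203 yaw 1.3085957337775267 centroid 583.3507957497909 184.60548514358533
reach [array([-0.59051603,  0.52564235,  0.39302779,  1.91209822, -0.28334896,
        0.75786725,  1.1314454 ]), array([-0.64496473,  0.29652878,  0.44378966,  1.72107041, -0.1375927 ,
        1.15480367,  1.00686545])]
```

Sizes match nominal (64.6×43.8, mouth and deck agree on yaw −0.26). Grasp and carry.

```bash
python3 - <<'E'
from h import *
R=down(np.pi-.1407);p=np.array([.4562,-.3102,0])
movep(p+[0,0,.12],R)
print(move_l(p+[0,0,.051],feed=.1,until_force=15),sense()["position"])
command_gripper(.03,50);print("gap",sense()["finger_gap"])
move_l(p+[0,0,.22],feed=.2)
print("gap",sense()["finger_gap"],sense()["wrist_force"])
movep([.5832,.1308,.22],down(np.pi-.261))
s=sense();print(s["time_s"],s["finger_gap"],s["position"])
snap("hold")
E
```

```text
False [ 0.45663346 -0.3106154   0.05159182]
gap 0.04302740711837762
gap 0.04296688999323692 [-0.2897072   0.21196112 -3.1477819 ]
8.5083 0.042969385959412014 [0.58344406 0.12879342 0.21995074]
```

View pics/hold.png

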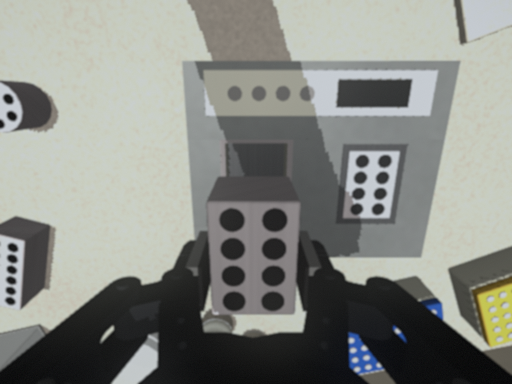

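The block is held square at (208–299, 178–313). The well behind it spans columns 227–292, about 6 px right of the block's centre. I let it settle and remeasure before lowering.

```bash
python3 - <<'E'
from h import *
sleep(.2);print(sense()["position"],sense()["tcp_rot"][:,0])
snap("hold2")
f,P,ok=cloud("hold2");Z=P[...,2]
for r in (150,160,168):
    z=Z[r,205:330]; print(r,[(205+i) for i in np.where(z<.0815)[0][[0,-1]]])
    a,b=[205+i for i in np.where(z<.0815)[0][[0,-1]]]
    print(ray([(a-.5,r),(b+.5,r)],f["K"],f["R"],f["t"],.085))
    a,b=[205+i for i in np.where(z<.068)[0][[0,-1]]];print(a,b)
t=Z>.13
T=(P-sense()["position"])@sense()["tcp_rot"]
m=t&ok;m[:, :205]=0;m[:,302:]=0;m[315:]=0
v=T[m];top=v[v[:,2]<np.percentile(v[:,2],20)+.003]
print("held top in tool",np.percentile(top,[1,50,99],axis=0))
# well yaw axes, tool coords of expected well
E
```

```text
[0.5833483  0.12981298 0.22009873] [-9.65708466e-01  2.59628828e-01 -1.74261196e-04]
150 [np.int64(223), np.int64(286)]
[[0.54519363 0.11203539 0.085     ]
 [0.55982637 0.16663419 0.085     ]]
225 283
160 [np.int64(223), np.int64(285)]
[[0.55380645 0.1094257  0.085     ]
 [0.56836455 0.16375074 0.085     ]]
225 283
168 [np.int64(224), np.int64(285)]
[[0.56106458 0.10816702 0.085     ]
 [0.57551512 0.1620946  0.085     ]]
225 283
held top in tool [[-0.03080306 -0.02201783 -0.00635404]
 [ 0.00351479 -0.0002782   0.00598842]
 [ 0.03162252  0.02103902  0.00767894]]
```

The remeasured well centre agrees within 0.5 mm. The earlier offset was arm lag, and the block is centred in the hand. Lowering to the plate and releasing.

```bash
python3 - <<'E'
from h import *
w=np.array([.5832,.1308,0])
move_l(w+[0,0,.135],feed=.12);sleep(.15);print(sense()["position"],sense()["wrist_force"])
print(move_l(w+[0,0,.1115],feed=.03,until_force=5),sense()["position"],sense()["wrist_force"])
command_gripper(.085);print("gap",sense()["finger_gap"],sense()["wrist_force"])
move_l(w+[0,0,.2],feed=.15)
s=sense();print(s["time_s"],s["position"])
sleep(.2);snap("placed")
f,P,ok=cloud("placed");Z=P[...,2]
m=ok&(Z>.098)&(Z<.12);m[300:]=0
rect("placed",m,(255,200),.107)
print("top z",np.median(Z[m]),np.percentile(Z[m],[5,95]))
E
```

```text
[0.58385997 0.13092118 0.13601754] [ 0.19752226 -0.12720244 -2.61919323]
True [0.58281181 0.13075399 0.11307017] [ 0.43682912 -0.72025121  2.39432195]
gap 0.08469284467769964 [-0.34731666 -0.21761299 -0.50890139]
11.725 [0.58251003 0.13079855 0.19923132]
placed rect c 581.802001953125 130.41021728515625 size 64.92888641357422 43.67177963256836 yaw -0.2601036199750415 centroid 581.4924008181758 130.53636077883385
top z 0.10705902080824878 [0.10575074 0.10814927]
```

View pics/placed.png

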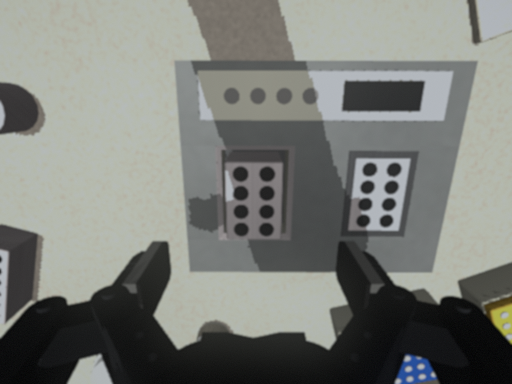

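The block stands level and proud at (255,200), with its top at 107 mm. Next I press from above with shut fingers.

```bash
python3 - <<'E'
from h import *
w=np.array([.582,.1306,0])
command_gripper(0.0,40);print("gap",sense()["finger_gap"])
move_l(w+[0,0,.142],feed=.15);sleep(.3)
hit=move_l(w+[0,0,.106],feed=.015,until_force=24)
s=sense();print(hit,s["position"],s["wrist_force"],s["ft_torque"],s["time_s"])
sleep(.3);s=sense();print(s["position"],s["wrist_force"])
E
```

```text
gap 0.00028202960125495597
True [0.58208978 0.13058541 0.11008503] [-1.10282297 -0.63030168  4.54355655] [-0.004741    0.17909702  0.04447513] 15.675
[0.5820452  0.13058645 0.11004383] [-1.22479974 -0.53770758  5.13709335]
```

TCP stopped at 0.1100 m, which puts the tips at 85 mm, with a stiff stop. Retreat and check.

```bash
python3 - <<'E'
from h import *
move_l([.582,.1306,.2],feed=.12);sleep(.2);snap("home")
f,P,ok=cloud("home");Z=P[...,2]
# sample by world position
c,s=np.cos(-.261),np.sin(-.261);X=np.array([c,s]);Y=np.array([-s,c]);L=(P[...,:2]-[.5818,.1304]);lx=L@X;ly=L@Y
for a in(-.026,0,.026):
    print([round(float(np.median(Z[ok&(abs(lx-a)<.004)&(abs(ly-b)<.003)]))*1000,2) for b in(-.018,0,.018)])
print("deck",[round(float(np.median(Z[ok&(abs(lx-a)<.006)&(abs(ly-b)<.003)]))*1000,2) for a in (-.02,.02) for b in(-.04,.042)],"other",np.median(Z[ok&(abs(lx)<.01)&(abs(ly-.104)<.003)]))
print(sense()["time_s"],sense()["wrist_force"])
E
```

```text
[85.67, 85.6, 85.71]
[85.51, 212.46, 85.69]
[85.71, 85.72, 85.66]
deck [85.75, 85.55, 85.77, 85.7] other 0.0865167091562635
17.1333 [-0.42169159  0.11196162  0.49691649]
```

View pics/home.png

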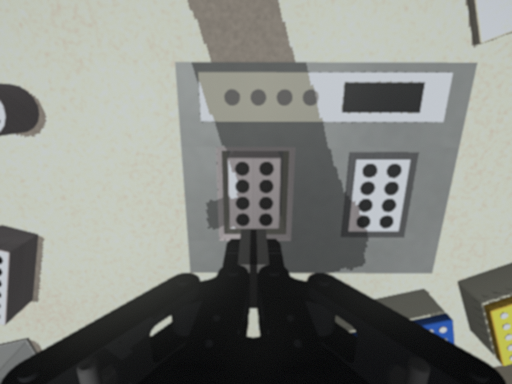

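The block at (254,195) is flush and level with the deck. Its top reads 85.5–85.7 mm and the deck 85.6–85.8 mm. The fingers are clear.

```bash
python3 -c "
from h import *
print(finish_job())"
```

```text
the job is handed in; nothing more can be done
None
```

The short 4×2 tube block is fully home in the empty well. It first stood level on the raised plate, and I let go of it there. I then pressed it down from above with shut fingers, backed off and handed the job in at about 17 s.

- **Standing proud:** after release the block's top read 107 mm, about 22 mm above the deck, as expected.
- **Pressed home:** a stop set to trip at a 24 N change ended the press, with the fingertips at deck height. Afterwards the block's top read 85.5–85.7 mm at eight of nine sample points, against 85.6–85.8 mm for the deck. The ninth point, the block's centre, was hidden by the fingers and gave no valid reading.
- **Disagreements:**
  - One picture, taken while the arm was still settling, showed the block about 6 px off the well's centre. A second measurement agreed with the first well centre to within 0.5 mm.
  - The block in the other well read 86.5 mm, about 0.8 mm above the deck. I never touched it.
- **Other blocks:** I did not touch the long and round blocks. In the last wrist pictures the parts of them in view looked undisturbed, but I did not measure them again.

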